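# Tip the sealing disc out of its pocket and pack it between two channels

### The arm

A 6-joint arm with a two-finger parallel gripper is mounted at the origin on a cart in front of the work surface, level with it; the furniture and walls round the work are solid. World frame = base frame: x ahead of the robot, y to its left, z up, the work surface at z = 0. Lengths are in mm, angles in rad, forces in N, time in s.
With the tool pointing down it reaches from about 350 to 975 mm from the base axis. Payload 7.1 kg.
Tool frame: the origin (TCP) lies on the front face of the gripper's body, between the roots of the fingers; the fingertips stand 80 mm ahead of it and the grasp point (between the pads) lies 61 mm ahead of it (env.tips_ahead is the distance from the TCP to the fingertips, in mm); z points along the fingers, y is the line along which they close (so a half turn about z gives the same grasp; the last joint's range is limited). The gripper opens to 88 mm and grips with 3 to 60 N. Pads are 20 mm wide; open, the fingers measure 115 mm over their backs; the gripper's body (75 mm by 178 mm) begins 61 mm behind the grasp point.
Start: joints at [1.203, 0.423, 1.63, -0, 1.089, -0.019], TCP at [213.575, 587.36, 302.675] pointing down, gripper open.
Joint ranges: [-3, 3], [-0.9, 2.11], [0.09, 2.58], [-1.31, 4.45], [0.11, 2.69], [-2.54, 2.54]. Speed limits (rad/s): [2.39, 2.39, 3.01, 3.14, 3.14, 3.14].

### API

Orientations are given as a unit quaternion [x, y, z, w].
In Python, from station import env, set_gripper, viewer, workorder gives the robot as it stands. Calls block until the motion is done:
- env.reach(position, orientation): joint-space move of the TCP to a pose.
- env.move_l(position, rot=None, rate=150, f_stop=None): straight line of the TCP; rot=None keeps the orientation; rate is the mean speed in mm/s. With f_stop (N) it stops when the force on the tool has changed by that much, and returns True; else False.
- env.move_joints(angles): joint-space move.
- set_gripper(opening): finger opening in mm; the grip force is fixed at half the most; returns when the fingers have stopped.
- env.hold(seconds).
- env.ik(position, orientation): joint angles nearest the present ones, or None.
- env.read_state(): the state.
- viewer.camera(name): name is "scene" or "side" or "wrist"; returns the picture (480x640x3 uint8, blue, green, red); there is no depth.
- viewer.camera_params(name): a dict with "fx", "fy", "cx", "cy" (pixels), "pose" (4x4, takes a point from camera to world coordinates); the wrist camera has in their place "tool_from_camera" (4x4, takes a point from camera to tool coordinates, whose origin is the TCP and whose axes are the flange's). Camera axes: x right, y up, looking along -z (the intrinsics and any distortion apply to the point x, -y, -z); pixel columns grow to the right and rows downward; lengths in mm; the calibration is good to about 2 mm. The wrist camera is an equidistant fisheye: a pixel r from the principal point sees the ray r / f radians off the axis. A picture is of the moment at which its call begins: read the wrist's pose just before it. camera_params takes no time and is no camera call.
A pose or a line that the arm cannot do raises env.IKError and nothing moves.
- workorder.sign_off(): hands the job in; it is judged then, once.
The state is a dict: "time_s": time; "qpos": joint angles; "dq": joint speeds; "tau": joint torques, N m; "tool_pos": TCP position; "orientation": TCP orientation; "force": force on the tool from outside, world axes, zero at the start; "wrist_torque": the same for the moment, N m; "width": finger opening in mm; "grip_force": force on a finger pad.
Only numpy, scipy, OpenCV 4.12 (cv2) and the standard library are available. Lean on these libraries where they do the work, as an engineer would, in place of code of your own. Each camera call takes 0.05 s, during which the arm holds its last target. There are 200 camera calls.

### The job

Pack the brass sealing disc for storage: press down its edge over the cut-away side of the grey block's pocket so that the disc tips up and stands leaning in the pocket, then take it by the raised edge and lay it flat inside the narrower channel, the one lying open side up, near the middle of its length. Then put the wider channel, open side down, over the narrower one so that its flanges go down outside the other's, fully home, with the ends of the two channels about level. Leave the things round about where they are.

Things in the scene. Friction and masses are not known exactly. Their poses are not given: they have to be found in the camera images.
- tip_block: grey plastic block fixed to the bench mat, 82 x 72 x 32 mm high, with a round-ended pocket 48 mm wide (y), 52 mm long, 8 mm deep, in its top. Origin: underside, below the lying disc's centre; block x from -36 to +46 mm, y from -36 to +36. A finger notch 36 mm wide (y -18 to +18) opens from the pocket through the +x side; its floor is 16 mm above the mat. At yaw 0 the notch points away from the robot
- pocket (a point): where the lying disc is centred in the pocket (24 mm from its -x end), at the level of the block's top, 32 mm above the mat; axes as the block's (x towards the notch, z up). Once the disc leans its raised edge is on the -x side, its underside facing -x and down; its rim then stands 10 to 16 mm above the block's top, and the empty half of the pocket leaves about 20 mm for a finger beneath it
- press_spot (a point): on top of the lying disc over the pit, 18 mm from the disc's lying place's centre towards the notch, 32 mm above the mat. Pressed down with a tip that stays at block x of 11 mm or more, to about 20 mm above the mat within the notch, the disc tips: its low edge drops in the pit and it stays leaning by itself, 40 to 55 degrees from level
- sealing_disc: plain round brass disc, 46 mm across, 8 mm thick, 0.11 kg; starts lying flush in the block's pocket. Origin: centre of its underside (as it starts), z along its axis, x and y in its plane
- base_channel: loose aluminium channel section lying open side up (U), the narrower one: 110 mm long (along its x), 56 mm wide outside and 51 mm inside (y), 20 mm high, web and flanges 2.5 mm thick, 0.35 kg; both ends open. Origin: centre of its underside; the inner floor is 2.5 mm above it; z up
- cover_channel: loose aluminium channel lying open side down, the wider one: 110 mm long (its x), 66 mm wide outside, 61 mm inside (y), 16.5 mm high, 2.5 mm thick, 0.16 kg. Origin: mid length and width at the level of its flanges' lower edges (the mat at the start); z up. Home over the narrower channel its web rests on the other's flange tops, this origin 6 mm above the other's
- wax_tin: bystander: flat round white tin, 69 mm across, 26 mm high; origin under its centre
- round_foot: bystander: round wooden foot, 60 mm across, 18 mm high; origin under its centre
- sand_block: bystander: cork sanding block, 57 x 96 x 32 mm; origin under its centre
- leg_stub: bystander: small turned piece of wood, 21 x 38 x 21 mm, lying; origin under its centre
- allen_key: bystander: black hex key, 27 x 83 x 6 mm; origin under its centre
- pen_black: bystander: marker pen, 17 x 135 x 16 mm; origin under its centre
- cutters: bystander: pliers with dark handles, 57 x 156 x 14 mm; origin under its centre
- pit_edge (a point): straight edge, along y, of the shelf the disc lies on: 2 mm from the disc's lying place's centre towards the notch (+x), 24 mm above the mat. Beyond it is a pit 50 mm wide in y, floor 6 mm above the mat, far wall sloping from x = 20 mm at the floor to 24 mm at the notch floor. The disc tips over this edge
- bench_mat: black rubber bench mat fixed on the table, 235 x 740 x 6 mm, on which the work lies; origin: centre of its underside on the table, so the mat's top is 6 mm above it

How it is judged:
By the outcome, as a careful person would: the job done as asked, in the order asked, and still so for the second after the job is handed in, with the robot touching nothing.
It also fails if it takes over 72 s, if anything falls off the work surface, if the arm or the gripper's body presses on something with over 40 N, if the wrist force passes 120 N, or if a joint passes its speed limit or range.

## Working session

There is one attempt and no reset: what is moved stays moved. The work goes in short steps, each a Python script; the robot and the scene stay as the last script left them, time stands still between calls to the robot, and variables do not carry over. Pictures are saved under pics/ and viewed, at most 10 in all, crops included, and the job is handed in when it is done.

```bash
ls; mkdir -p pics; python3 - <<'E'
from station import env,set_gripper,viewer,workorder
import cv2,numpy as np
for n in("scene","side"):
    cv2.imwrite(f"pics/{n}0.png",viewer.camera(n))
    p=viewer.camera_params(n);print(n,{k:np.round(v,3).tolist() if not isinstance(v,str) else v for k,v in p.items()})
cv2.imwrite("pics/wrist0.png",viewer.camera("wrist"))
p=viewer.camera_params("wrist");print({k:np.round(v,3).tolist() if not isinstance(v,str) else v for k,v in p.items()})
s=env.read_state();print(s)
E
```

```text
pics
scene {'fx': 483.217, 'fy': 483.217, 'cx': 319.668, 'cy': 240.346, 'pose': [[0.929, 0.2, -0.311, 233.433], [-0.369, 0.55, -0.749, -794.509], [0.021, 0.811, 0.584, 638.353], [0.0, 0.0, 0.0, 1.0]]}
side {'fx': 609.198, 'fy': 609.198, 'cx': 320.675, 'cy': 230.684, 'pose': [[0.013, 0.692, -0.722, -420.663], [-1.0, 0.001, -0.018, -103.306], [-0.012, 0.722, 0.692, 997.955], [0.0, 0.0, 0.0, 1.0]]}
{'fx': 371.648, 'fy': 371.648, 'cx': 317.325, 'cy': 242.358, 'tool_from_camera': [[0.001, 0.96, 0.28, 77.915], [1.0, -0.001, -0.001, 0.541], [-0.001, 0.28, -0.96, -82.254], [0.0, 0.0, 0.0, 1.0]]}
{'time_s': 0.15, 'qpos': array([ 1.20304268e+00,  4.23649494e-01,  1.63050356e+00,  1.88137675e-05,
        1.08861922e+00, -1.90251768e-02]), 'dq': array([-0.00130105, -0.00154426, -0.0027817 ,  0.00025065, -0.00016485,
        0.000747  ]), 'tau': array([ 2.76905230e-04, -5.44985962e+01, -2.73919970e+01,  6.44374033e-02,
        2.04064470e-02, -4.10509881e-05]), 'tool_pos': array([213.42872593, 587.06615828, 302.09437272]), 'orientation': array([ 1.73486319e-01,  9.84836103e-01, -5.77210045e-04, -1.21529112e-04]), 'force': array([ 0.15984027, -0.06228225, -0.66105847]), 'wrist_torque': array([ 0.04961081,  0.05334856, -0.03085629]), 'grip_force': 0.0, 'width': 87.93642836362548}
```

View pics/scene0.png

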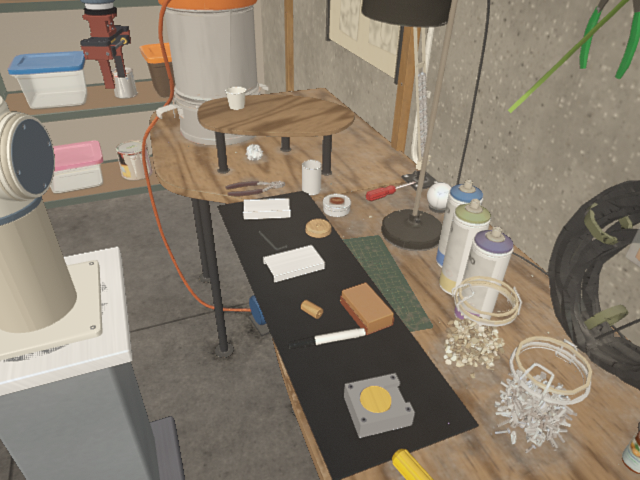

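View pics/side0.png

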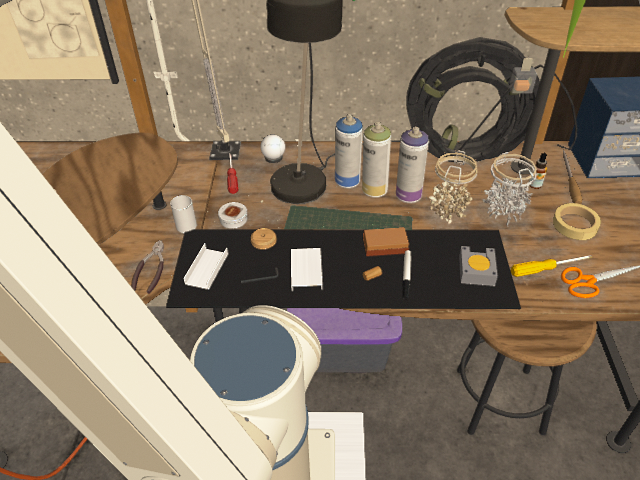

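```bash
cat > h.py <<'E'
from station import env,set_gripper,viewer,workorder
import cv2,numpy as np
from scipy.spatial.transform import Rotation as R
def quat(phi,t=90.0):
    """tool y at heading phi (deg); t = depression of tool z, tilted so it points along phi when t<90"""
    c,s=np.cos(np.radians(phi)),np.sin(np.radians(phi)); ct,st=np.cos(np.radians(t)),np.sin(np.radians(t))
    z=np.array([c*ct,s*ct,-st]); y=np.array([c*st,s*st,ct]); x=np.cross(y,z)
    return R.from_matrix(np.c_[x,y,z]).as_quat()
def rays(name,px,state=None):
    p=viewer.camera_params(name); px=np.atleast_2d(np.float64(px))
    d=np.c_[(px[:,0]-p["cx"])/p["fx"],(px[:,1]-p["cy"])/p["fy"]]
    if name=="wrist":
        r=np.linalg.norm(d,axis=1)+1e-12
        v=np.c_[d/r[:,None]*np.sin(r)[:,None],np.cos(r)]
        T=np.eye(4);T[:3,:3]=R.from_quat(state["orientation"]).as_matrix();T[:3,3]=state["tool_pos"]
        T=T@np.array(p["tool_from_camera"])
    else:
        v=np.c_[d,np.ones(len(d))]; T=np.array(p["pose"])
    v=v*[1,-1,-1]
    return T[:3,3],v@T[:3,:3].T
def onplane(name,px,z,state=None):
    o,v=rays(name,px,state); return (o+v*((z-o[2])/v[:,2])[:,None])[:,:2]
def snap(fn=None):
    s=env.read_state(); im=viewer.camera("wrist")
    if fn: cv2.imwrite(fn,im); np.savez(fn+".npz",orientation=s["orientation"],tool_pos=s["tool_pos"])
    return im,s
E
python3 - <<'E'
from h import *
for n,l in(("side",{"base?":(206,267,20),"cover?":(306,268,20),"disc":(479,264,38),"mat_l":(172,306,6),"mat_r":(518,306,6)}),("scene",{"base?":(267,208,20),"cover?":(294,263,20),"disc":(376,399,38)})):
    for k,(u,v,z) in l.items(): print(n,k,onplane(n,(u,v),z).round(0))
E
```

```text
side base? [[484. 172.]]
side cover? [[482. -47.]]
side disc [[ 478. -419.]]
side mat_l [[386. 231.]]
side mat_r [[ 389. -490.]]
scene base? [[493. 165.]]
scene cover? [[484. -58.]]
scene disc [[ 484. -422.]]
```

```bash
python3 - <<'E'
from h import *
ims=[]
for n,x,y in(("base",485,168),("cover",483,-52),("disc",481,-420)):
    env.reach([x,y,230],quat(0)); env.hold(0.2)
    im,s=snap(f"pics/w_{n}.png"); ims.append(im); print(n,s["time_s"],s["tool_pos"].round(1),s["qpos"].round(2))
m=np.vstack([np.hstack(ims[:2]),np.hstack([ims[2],ims[2]*0])]); cv2.imwrite("pics/m1.png",cv2.resize(m,(800,600),interpolation=cv2.INTER_AREA))
E
```

```text
base 2.1833 [484.9 168.7 230.1] [0.31 0.36 1.93 0.   0.85 0.31]
cover 3.3167 [483.2 -50.8 230. ] [-0.13  0.33  1.99  0.    0.83 -0.13]
disc 4.9417 [ 481.6 -418.9  230.2] [-0.73  0.53  1.65  0.    0.97 -0.74]
```

View pics/m1.png

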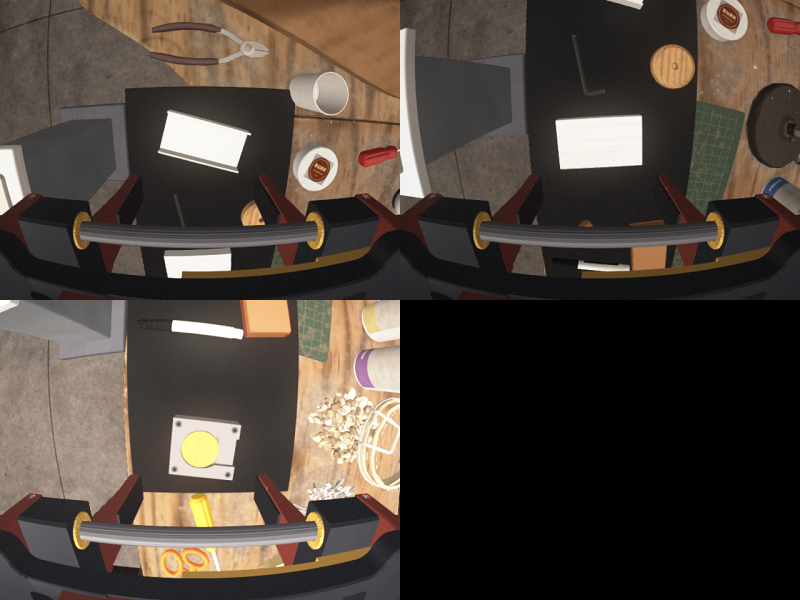

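```bash
cat >> h.py <<'E'
def blob(mask,near=None):
    cs,_=cv2.findContours(mask.astype(np.uint8),cv2.RETR_EXTERNAL,cv2.CHAIN_APPROX_NONE)
    cs=[c for c in cs if cv2.contourArea(c)>150]
    if near is not None: return min(cs,key=lambda c:np.linalg.norm(c[:,0].mean(0)-near))[:,0]
    return max(cs,key=cv2.contourArea)[:,0]
def rect(pts):
    (c,wh,a)=cv2.minAreaRect(np.float32(pts)); 
    if wh[0]<wh[1]: wh=wh[::-1];a+=90
    return np.round(c,1),np.round(wh,1),round((a+90)%180-90,1)
E
python3 - <<'E'
from h import *
out=[]
for n in("base","cover","disc"):
    im=cv2.imread(f"pics/w_{n}.png");s=np.load(f"pics/w_{n}.png.npz")
    hsv=cv2.cvtColor(im,cv2.COLOR_BGR2HSV);H,S,V=cv2.split(hsv)
    if n=="disc":
        b=blob((H>20)&(H<35)&(S>100)&(V>120),(320,238)); print("disc",rect(onplane("wrist",b,38,s)),cv2.fitEllipse(np.float32(onplane("wrist",b,38,s))))
        for th in(110,150,180):
            g=blob((S<60)&(V>th),(330,238)); print("block",th,rect(onplane("wrist",g,38,s)))
        out.append(im[150:340,240:420])
    else:
        for th in(150,200):
            g=blob((S<50)&(V>th),(325,225)); print(n,th,[rect(onplane("wrist",g,z,s)) for z in(6,26 if n=="base" else 22.5)])
        out.append(im[150:340,240:420])
cv2.imwrite("pics/crop1.png",cv2.resize(np.hstack(out),(800,281)))
E
```

```text
base 150 [(array([492.7, 173.5]), array([117.6,  53.1]), -14.9), (array([492.1, 178.2]), array([110. ,  49.6]), -14.9)]
base 200 [(array([493.1, 173.3]), array([116.8,  52. ]), -15.0), (array([492.4, 178.1]), array([109.2,  48.6]), -15.0)]
cover 150 [(array([484.3, -49.7]), array([116.3,  70.6]), 3.2), (array([484.2, -45.6]), array([110. ,  66.8]), 3.2)]
cover 200 [(array([484.1, -49.8]), array([115.4,  69.5]), 3.2), (array([484. , -45.7]), array([109.2,  65.8]), 3.2)]
disc (array([ 482.8, -418.4]), array([45.5, 44.7]), -89.9) ((482.5881042480469, -418.1275939941406), (44.62452697753906, 45.30859375), 170.7904815673828)
block 110 (array([ 487.6, -417.2]), array([83.1, 76.7]), -6.1)
block 150 (array([ 487.4, -418.9]), array([82.8, 72.9]), -6.2)
block 180 (array([ 487.4, -418.9]), array([82.3, 72.5]), -6.2)
```

View pics/crop1.png

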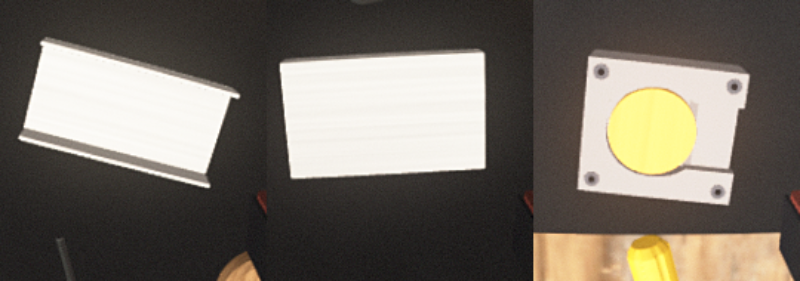

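```bash
cat >> h.py <<'E'
B=np.array([482.6,-418.4]);BY=-6.2
def blk(x,y,z): # block frame, z above mat -> world
    c,s=np.cos(np.radians(BY)),np.sin(np.radians(BY)); return np.array([B[0]+c*x-s*y,B[1]+s*x+c*y,6+z])
E
python3 - <<'E'
from h import *
im=cv2.imread("pics/w_base.png");s=np.load("pics/w_base.png.npz")
c=onplane("wrist",[(240+u/1.48,150+v/1.48) for u,v in((42,40),(238,96),(20,138),(208,185))],26,s);print(c.round(1),c.mean(0))
set_gripper(0)
q=quat(BY-90)
env.reach(blk(22.5,0,60)+[0,0,80],q)
print(env.move_l(blk(22.5,0,36)+[0,0,80],rate=120))
print(env.move_l(blk(22.5,0,20)+[0,0,80],rate=40,f_stop=25)); s=env.read_state();print(s["tool_pos"],s["force"])
env.hold(0.2)
env.move_l(blk(22.5,0,60)+[0,0,80],rate=100)
# look with the camera: TCP offset so disc in view
env.reach([*blk(-10,-20,0)[:2],190],quat(BY)); env.hold(0.2)
im,s=snap("pics/w_lean.png"); side=viewer.camera("side");scene=viewer.camera("scene"); cv2.imwrite("pics/lean_side.png",side)
print(s["time_s"])
a=cv2.resize(im,(400,300)); b=cv2.resize(im[120:330,220:420],(400,420)); c=cv2.resize(scene[340:480,310:450],(400,400))
m=np.zeros((600,800,3),np.uint8); m[:420,:400]=b; m[:400,400:]=c; m[400:600,400:640]=cv2.resize(side[220:320,420:540],(240,200)); cv2.imwrite("pics/m2.png",m)
E
```

```text
[[446.1 215.8]
 [550.9 186.2]
 [432.5 162.3]
 [537.  134.9]] [491.62784488 174.79843993]
False
False
[ 506.40233628 -421.5820278   106.81192875] [ 5.36216781 -0.98008883  4.12899205]
11.1333
```

View pics/m2.png

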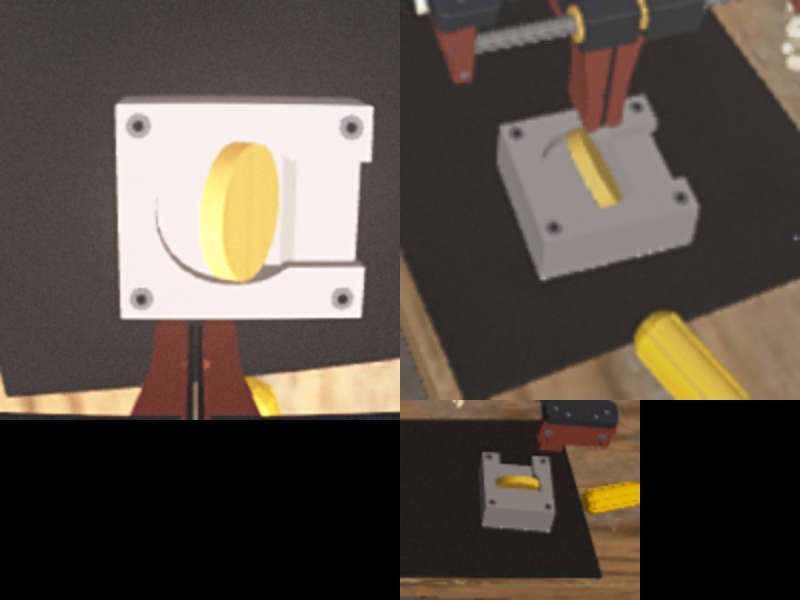

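```bash
python3 - <<'E'
from h import *
im=cv2.imread("pics/w_lean.png");s=np.load("pics/w_lean.png.npz")
H,S,V=cv2.split(cv2.cvtColor(im,cv2.COLOR_BGR2HSV))
b=blob((H>15)&(H<35)&(S>90)&(V>80),(340,226)); l=b[b[:,0].argmin()];r=b[b[:,0].argmax()]
c,sn=np.cos(np.radians(BY)),np.sin(np.radians(BY))
def bx(p,z): d=onplane("wrist",p,z+6,s)[0]-B; return (c*d[0]+sn*d[1]).round(1)
print(l,r,b[:,1].min(),b[:,1].max())
for L in(40,45,50,55,60):
    q=np.radians(L);C,N=np.cos(q),np.sin(q); a=18/N
    if 2+a*C+8*N>22: a=(20-8*N)/C
    hi=(2-(46-a)*C,24+(46-a)*N); lo=(2+a*C+8*N,24-a*N+8*C)
    print(L,np.round(hi,1),bx(l,hi[1]),np.round(lo,1),bx(r,lo[1]))
E
```

```text
[321 220] [358 228] 191 260
40 [-18.4  41.1] -8.8 [22.  17.7] 17.1
45 [-16.2  42.2] -8.8 [22.  15.3] 17.3
50 [-13.7  42.7] -8.8 [22.  12.6] 17.6
55 [-11.8  43.7] -8.8 [21.2 10.6] 17.9
60 [-10.6  45.8] -8.9 [19.3 10. ] 17.9
```

```bash
cat >> h.py <<'E'
def tcp(tip,phi,t):
    q=quat(phi,t); return np.array(tip)-env.tips_ahead*R.from_quat(q).as_matrix()[:,2],q
E
python3 - <<'E'
from h import *
p,q=tcp(blk(3,0,38.2),BY,80); z=R.from_quat(q).as_matrix()[:,2]
set_gripper(32)
env.reach(p-45*z,q)
print("w",env.read_state()["width"],env.move_l(p,rate=80,f_stop=15))
env.hold(0.1); s=env.read_state(); print(s["tool_pos"].round(1),p.round(1),s["force"].round(1))
set_gripper(2); s=env.read_state(); print(s["width"],s["grip_force"],s["force"].round(1))
env.move_l(p-70*z,rate=100); s=env.read_state(); print(s["width"],s["grip_force"],s["time_s"],s["force"].round(1))
im,s=snap("pics/w_held.png"); sc=viewer.camera("scene"); sd=viewer.camera("side")
m=np.zeros((600,800,3),np.uint8); m[:300,:400]=cv2.resize(im,(400,300)); m[:400,400:]=cv2.resize(sc[280:440,300:460],(400,400)); m[300:600,:400]=cv2.resize(sd[180:300,410:570],(400,300)); cv2.imwrite("pics/m3.png",m)
E
```

```text
w 31.726480494333686 False
[ 471.9 -417.4  123.3] [ 471.8 -417.2  123. ] [0.4 0.2 0.3]
8.130669813619342 28.728117803111672 [-0.3  0.6  5.8]
7.746242386472423 29.585954546928406 14.475 [ 0.3 -0.3 -0.4]
```

View pics/m3.png

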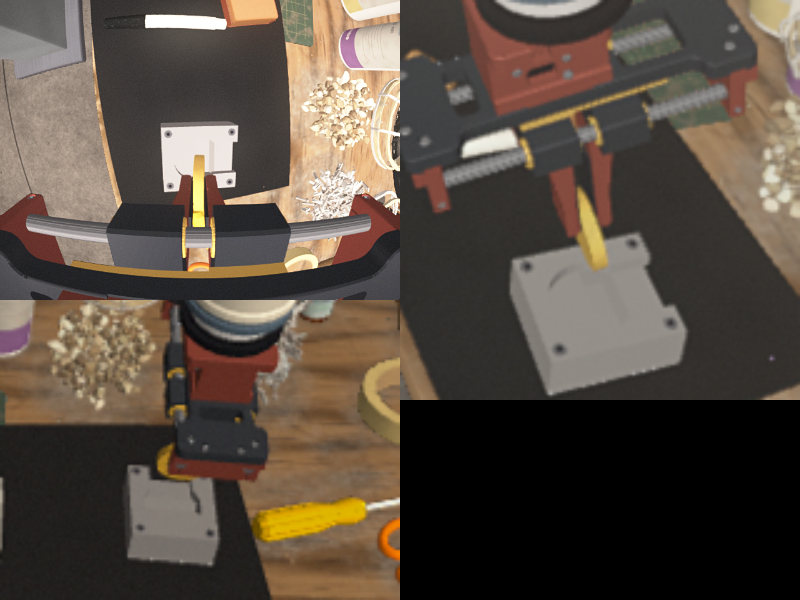

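```bash
cat >> h.py <<'E'
C=np.array([491.6,174.8]);CY=-15.1
def ch(x,y,z):
    c,s=np.cos(np.radians(CY)),np.sin(np.radians(CY)); return np.array([C[0]+c*x-s*y,C[1]+s*x+c*y,6+z])
E
python3 - <<'E'
from h import *
t=50;a=np.radians(t);D=32
zt=2.5+4*np.cos(a)+D*np.sin(a); xt=22+4*np.sin(a)-D*np.cos(a)
p,q=tcp(ch(xt,0,zt),CY,t); z=R.from_quat(q).as_matrix()[:,2]
env.reach(p+[0,0,70],q)
im,s=snap("pics/w_pre.png"); print(s["time_s"],s["width"],s["qpos"].round(2))
env.move_l(p+[0,0,8],rate=120)
print(env.move_l(p-[0,0,4],rate=25,f_stop=4)); s=env.read_state(); print(s["tool_pos"]-p,s["force"].round(1),s["time_s"])
cv2.imwrite("pics/w_place.png",viewer.camera("wrist"))
m=np.hstack([cv2.resize(im,(400,300)),cv2.resize(cv2.imread("pics/w_place.png"),(400,300))]); cv2.imwrite("pics/m4.png",m)
E
```

```text
Traceback (most recent call last):
station.IKError: the arm cannot take that pose within its joint ranges
```

```bash
python3 - <<'E'
from h import *
for phi in(CY,CY+180,CY-180):
  for t in(50,55,60,65,70,75):
    a=np.radians(t);D=32;r=[]
    sg=1 if phi==CY else -1
    zt=2.5+4*np.cos(a)+D*np.sin(a); xt=22+4*np.sin(a)-D*np.cos(a)
    p,q=tcp(ch(sg*xt,0,zt),phi,t)
    for h in(0,40,70):
        j=env.ik(p+[0,0,h],q); r.append(None if j is None else j.round(2).tolist())
    print(phi,t,r)
E
```

```text
-15.1 50 [None, None, None]
-15.1 55 [None, None, None]
-15.1 60 [None, None, [0.52, 0.41, 2.18, -1.16, 0.39, 1.84]]
-15.1 65 [[0.47, 0.55, 2.15, -1.24, 0.3, 1.91], [0.47, 0.46, 2.15, -0.98, 0.35, 1.64], [0.47, 0.39, 2.14, -0.83, 0.39, 1.48]]
-15.1 70 [[0.43, 0.54, 2.11, -0.8, 0.31, 1.44], [0.43, 0.45, 2.1, -0.63, 0.38, 1.26], [0.43, 0.39, 2.09, -0.54, 0.44, 1.16]]
-15.1 75 [[0.39, 0.54, 2.06, -0.46, 0.36, 1.07], [0.39, 0.46, 2.05, -0.37, 0.45, 0.98], [0.39, 0.4, 2.04, -0.33, 0.51, 0.93]]
164.9 50 [None, None, None]
164.9 55 [None, None, None]
164.9 60 [None, None, None]
164.9 65 [None, None, None]
164.9 70 [None, None, None]
164.9 75 [None, None, None]
-195.1 50 [None, None, None]
-195.1 55 [None, None, None]
-195.1 60 [None, None, None]
-195.1 65 [None, None, None]
-195.1 70 [None, None, None]
-195.1 75 [None, None, None]
```

```bash
python3 - <<'E'
from h import *
t=74;a=np.radians(t);D=32
zt=2.5+4*np.cos(a)+D*np.sin(a); xt=22+4*np.sin(a)-D*np.cos(a)
p,q=tcp(ch(xt,0,zt),CY,t); u=ch(1,0,0)-ch(0,0,0)
pd=p-[0,0,17]; pb=pd-28*u
print([env.ik(v,q) is not None for v in(p,pd,pb)], env.ik(pb,q))
env.reach(p+[0,0,70],q)
im,s=snap("pics/w_pre.png"); print(s["time_s"],s["width"],s["qpos"].round(2))
env.move_l(p+[0,0,8],rate=120)
print(env.move_l(p-[0,0,4],rate=25,f_stop=4)); s=env.read_state(); print(s["tool_pos"]-p,s["force"].round(1),s["time_s"])
w=viewer.camera("wrist"); cv2.imwrite("pics/w_place.png",w)
m=np.zeros((600,800,3),np.uint8); m[:300]=np.hstack([cv2.resize(im,(400,300)),cv2.resize(w,(400,300))])
m[300:,:400]=cv2.resize(viewer.camera("scene")[130:250,180:340],(400,300)); m[300:,400:]=cv2.resize(viewer.camera("side")[200:320,140:300],(400,300)); cv2.imwrite("pics/m4.png",m)
E
```

```text
[True, True, True] [ 0.43814623  0.55962328  2.11983937 -0.6376547   0.30351817  1.297716  ]
16.7417 7.596388562954794 [ 0.4   0.4   2.05 -0.36  0.5   0.97]
True
[0.72039163 0.2642062  1.499188  ] [-0.8 -1.1  4.3] 17.825
```

View pics/m4.png

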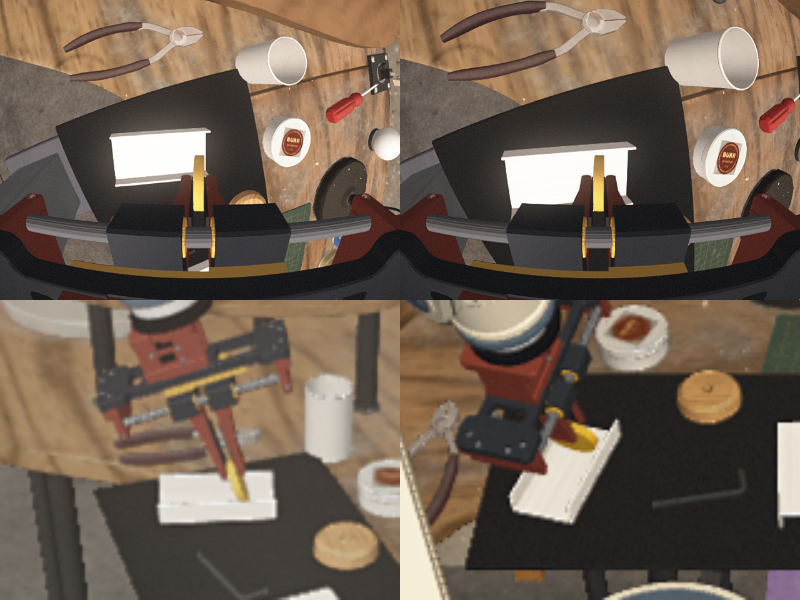

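```bash
cat >> h.py <<'E'
def proj(P,s):
    p=viewer.camera_params("wrist"); T=np.eye(4);T[:3,:3]=R.from_quat(s["orientation"]).as_matrix();T[:3,3]=s["tool_pos"]
    T=T@np.array(p["tool_from_camera"]); v=((np.atleast_2d(P)-T[:3,3])@T[:3,:3])*[1,-1,-1]
    th=np.arctan2(np.hypot(v[:,0],v[:,1]),v[:,2]); r=np.hypot(v[:,0],v[:,1])
    return np.c_[p["cx"]+p["fx"]*th*v[:,0]/r,p["cy"]+p["fy"]*th*v[:,1]/r].astype(np.float32)
def profile(im,s,x,ys,z,f):
    uv=proj([f(x,y,z) for y in ys],s); g=cv2.cvtColor(im,cv2.COLOR_BGR2GRAY)
    return cv2.remap(g,uv[:,:1].copy(),uv[:,1:].copy(),cv2.INTER_LINEAR).ravel()
E
python3 - <<'E'
from h import *
im=cv2.imread("pics/w_pre.png");s=np.load("pics/w_pre.png.npz")
ys=np.arange(-36,37,1.0)
for x in(-45,-30,-15): print(x,profile(im,s,x,ys,20,ch).tolist())
# disc tangent row and its lateral position (tool x) for tip-depth
H,S,V=cv2.split(cv2.cvtColor(im,cv2.COLOR_BGR2HSV)); b=blob((H>15)&(H<35)&(S>90)&(V>60),(318,290)); top=b[b[:,1].argmin()]
o,v=rays("wrist",[top],s); Rt=R.from_quat(s["orientation"]).as_matrix(); o=Rt.T@(o-s["tool_pos"]); v=Rt.T@v[0]
d=v[[0,2]]/np.linalg.norm(v[[0,2]])
for D in(32,33.5,35):
    cz=80+D-23; n=np.array([d[1],-d[0]]); k=n@(np.array([0,cz])-o[[0,2]])  # signed distance of centre (0,cz) to ray
    print(top,D,"dist",k.round(2),"disc x offset",((-23-k)/d[1]).round(2))
E
```

```text
-45 [61, 65, 62, 63, 67, 67, 59, 74, 213, 255, 215, 160, 161, 161, 167, 163, 166, 246, 255, 254, 254, 254, 254, 254, 254, 254, 254, 254, 254, 253, 254, 254, 254, 254, 254, 254, 254, 254, 254, 254, 253, 253, 254, 254, 254, 254, 254, 254, 254, 254, 254, 254, 254, 254, 254, 254, 254, 254, 254, 253, 253, 251, 254, 253, 187, 160, 164, 153, 67, 68, 72, 69, 67]
-30 [67, 67, 68, 73, 69, 69, 68, 92, 255, 255, 230, 164, 164, 167, 166, 167, 167, 244, 255, 254, 254, 254, 254, 254, 254, 254, 254, 254, 254, 254, 254, 253, 254, 254, 254, 254, 254, 254, 254, 254, 253, 253, 254, 254, 254, 254, 254, 254, 254, 254, 254, 254, 254, 254, 254, 254, 254, 254, 254, 253, 253, 254, 255, 253, 166, 164, 169, 135, 81, 79, 79, 78, 78]
-15 [70, 69, 71, 70, 70, 71, 71, 77, 215, 255, 227, 161, 164, 168, 169, 169, 172, 243, 255, 254, 254, 254, 254, 254, 254, 254, 254, 254, 254, 254, 254, 254, 254, 254, 254, 254, 254, 254, 254, 254, 254, 254, 254, 254, 254, 254, 254, 254, 254, 254, 254, 254, 254, 254, 254, 254, 254, 254, 254, 254, 253, 254, 255, 248, 181, 166, 168, 142, 86, 81, 83, 82, 79]
[312 249] 32 dist -22.99 disc x offset -0.01
[312 249] 33.5 dist -22.55 disc x offset -0.47
[312 249] 35 dist -22.1 disc x offset -0.94
```

```bash
python3 - <<'E'
from h import *
s=env.read_state(); p=s["tool_pos"].copy(); u=ch(1,0,0)-ch(0,0,0)
set_gripper(40)
env.move_l(p-[0,0,17.5],rate=60)
print(env.move_l(p-[0,0,17.5]-29*u,rate=50,f_stop=12))
env.hold(0.1)
q=s["orientation"]
env.move_l(p-29*u+[0,0,50],rate=150)
env.reach([*ch(0,-20,0)[:2],200],quat(CY)); env.hold(0.15)
im,s=snap("pics/w_laid.png"); print(s["time_s"])
H,S,V=cv2.split(cv2.cvtColor(im,cv2.COLOR_BGR2HSV)); b=blob((H>15)&(H<35)&(S>90)&(V>80),(320,220))
e=cv2.fitEllipse(np.float32(onplane("wrist",b,6+10.5,s)));print(e)
ys=np.arange(-36,37,1.0)
for x in(-45,45): print(x,profile(im,s,x,ys,20,ch).tolist())
xs=np.arange(-62,63,1.0); g=cv2.cvtColor(im,cv2.COLOR_BGR2GRAY); uv=proj([ch(x,15,2.5) for x in xs],s); print(cv2.remap(g,uv[:,:1].copy(),uv[:,1:].copy(),1).ravel().tolist())
cv2.imwrite("pics/m5.png",im[60:360,160:480])
E
```

```text
False
21.2417
((493.4850769042969, 175.49952697753906), (44.00227737426758, 44.92113494873047), 170.8870391845703)
-45 [73, 74, 72, 74, 76, 79, 73, 123, 243, 255, 233, 180, 175, 180, 175, 233, 255, 255, 255, 255, 255, 255, 255, 255, 255, 255, 255, 255, 255, 255, 255, 255, 255, 255, 255, 255, 255, 255, 255, 255, 255, 255, 255, 255, 255, 255, 255, 255, 255, 255, 255, 255, 255, 255, 255, 255, 255, 255, 255, 255, 255, 255, 255, 247, 191, 171, 104, 80, 81, 79, 79, 78, 77]
45 [65, 66, 65, 67, 69, 67, 64, 97, 220, 255, 233, 179, 172, 176, 176, 220, 255, 255, 254, 255, 255, 255, 255, 255, 254, 254, 255, 255, 255, 254, 255, 255, 255, 255, 255, 255, 255, 255, 255, 255, 255, 255, 255, 255, 255, 255, 255, 255, 255, 255, 255, 255, 255, 255, 255, 255, 255, 255, 255, 255, 255, 255, 255, 255, 190, 178, 107, 81, 79, 80, 78, 78, 75]
[81, 81, 79, 85, 84, 85, 117, 233, 255, 255, 255, 255, 255, 255, 255, 255, 255, 255, 255, 255, 255, 255, 255, 255, 255, 255, 255, 255, 255, 255, 255, 255, 255, 255, 255, 255, 255, 255, 255, 255, 255, 255, 255, 255, 255, 254, 237, 224, 232, 233, 233, 233, 232, 232, 232, 233, 233, 233, 233, 231, 230, 228, 230, 232, 233, 233, 232, 233, 232, 233, 232, 232, 233, 230, 231, 230, 232, 232, 234, 232, 228, 230, 253, 255, 255, 255, 255, 255, 255, 255, 255, 255, 255, 255, 255, 255, 255, 255, 255, 255, 255, 255, 255, 255, 255, 255, 255, 255, 255, 255, 255, 255, 255, 255, 255, 255, 234, 119, 84, 85, 85, 83, 83, 84, 79]
```

View pics/m5.png

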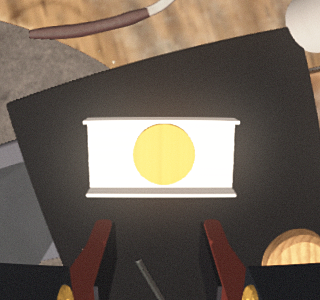

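```bash
python3 - <<'E'
from h import *
b=ch(-0.5,-0.3,0)[:2]; q=quat(CY+90)
set_gripper(75)
env.reach([*b,6+40+80],q); 
print(env.move_l([*b,6+6+80],rate=100,f_stop=10))
set_gripper(50); env.hold(0.15); s=env.read_state(); print("base",s["width"],s["grip_force"],s["tool_pos"],s["force"].round(1))
np.save("base.npy",np.r_[s["tool_pos"]])
set_gripper(75); env.move_l([*b,6+45+80],rate=150)
# cover: look again from straight above on the way
c=np.array([484.0,-45.7]); q=quat(93.2)
env.reach([*c,200],q); env.hold(0.15); im,s=snap("pics/w_cov2.png"); print(s["time_s"])
H,S,V=cv2.split(cv2.cvtColor(im,cv2.COLOR_BGR2HSV)); uv=proj([[*c,22.5]],s)[0]
g=blob((S<50)&(V>170),uv); print(uv,rect(onplane("wrist",g,22.5,s)))
E
```

```text
False
base 55.70066193825124 30.00066429376602 [491.24678981 174.59930841  92.48610954] [-1.3 -2.4  6.3]
26.4583
[314.05414 245.3325 ] (array([483.4, -45.9]), array([110.1,  66.2]), 3.3)
```

```bash
python3 - <<'E'
from h import *
c=np.array([483.7,-45.8]); q=quat(93.3)
set_gripper(74)
env.move_l([*c,6+30+80],rot=q,rate=200)
print(env.move_l([*c,6+3+80],rate=60,f_stop=10))
set_gripper(55); s=env.read_state(); print(s["width"],s["grip_force"],s["tool_pos"],s["force"].round(1))
env.move_l([*c,6+70+80],rate=150)
b=np.load("base.npy")[:2]; q=quat(CY+90)
env.reach([*b,6+60+80],q); env.hold(0.2)
im,s=snap("pics/w_above.png"); print(s["time_s"],s["width"],s["tool_pos"]-[*b,146])
env.move_l([*b,6+30+80],rate=100); env.hold(0.1)
r=env.move_l([*b,6+8+80],rate=25,f_stop=8); s=env.read_state(); print(r,s["tool_pos"]-[*b,86],s["force"].round(1),s["width"],s["time_s"])
w=viewer.camera("wrist"); cv2.imwrite("pics/w_down.png",w)
m=np.zeros((600,800,3),np.uint8); m[:300]=np.hstack([cv2.resize(im,(400,300)),cv2.resize(w,(400,300))])
m[300:,:400]=cv2.resize(viewer.camera("scene")[130:250,180:340],(400,300)); m[300:,400:]=cv2.resize(viewer.camera("side")[200:320,140:300],(400,300)); cv2.imwrite("pics/m6.png",m)
E
```

```text
False
65.57456853997037 29.999908804893494 [483.79448193 -45.82511362  89.16107464] [ 0.5  0.1 -1.3]
29.8833 65.71453245976203 [ 0.19565251 -1.26300699 -0.10112804]
True [-0.19910929 -0.05318218  9.1500078 ] [-1.8 -0.1  5.4] 65.92768869677896 31.275
```

View pics/m6.png

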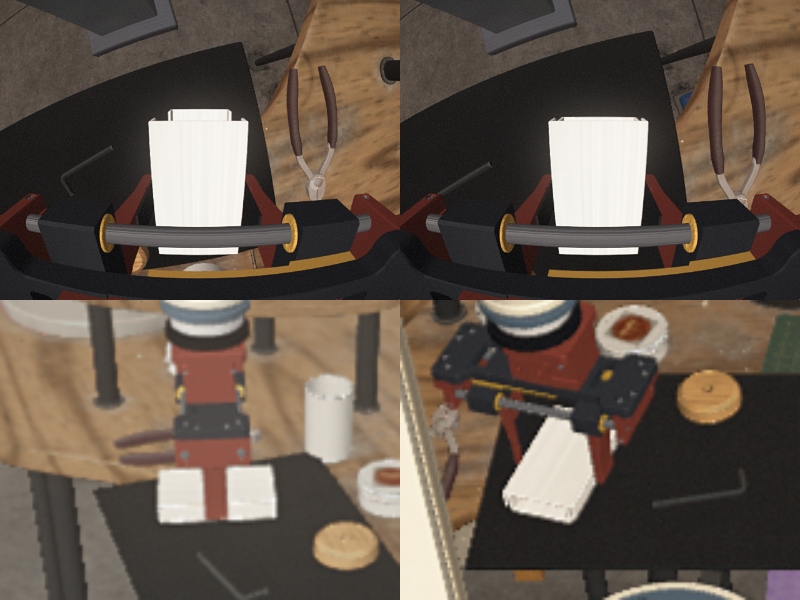

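```bash
python3 - <<'E'
from h import *
b=np.load("base.npy")[:2]
set_gripper(80); env.move_l([*b,6+40+80],rate=120)
# view nadir: TCP shifted so camera is above the stack
q=quat(CY); o=ch(0,-78,0)[:2]
env.reach([*o,200],q); env.hold(0.2); im,s=snap("pics/w_end.png"); print(s["time_s"])
f=lambda x,y,z:ch(x,y,z)
xs=np.arange(-64,65,1.0); g=cv2.cvtColor(im,cv2.COLOR_BGR2GRAY)
H,S,V=cv2.split(cv2.cvtColor(im,cv2.COLOR_BGR2HSV)); k=blob((S<50)&(V>170),proj([ch(0,0,22.5)],s)[0]); print(rect(onplane("wrist",k,28.5,s)),ch(-.5,-.3,0))
u,v=proj([ch(0,0,22)],s)[0].astype(int); print(u,v)
cr=im[max(0,v-110):v+110,max(0,u-140):u+140]; cv2.imwrite("pics/m7.png",cv2.resize(cr,None,fx=2.5,fy=2.5))
E
```

```text
33.7833
(array([491.1, 175.3]), array([109.9,  65.9]), -15.0) [491.03911233 174.64061047   6.        ]
319 136
```

View pics/m7.png

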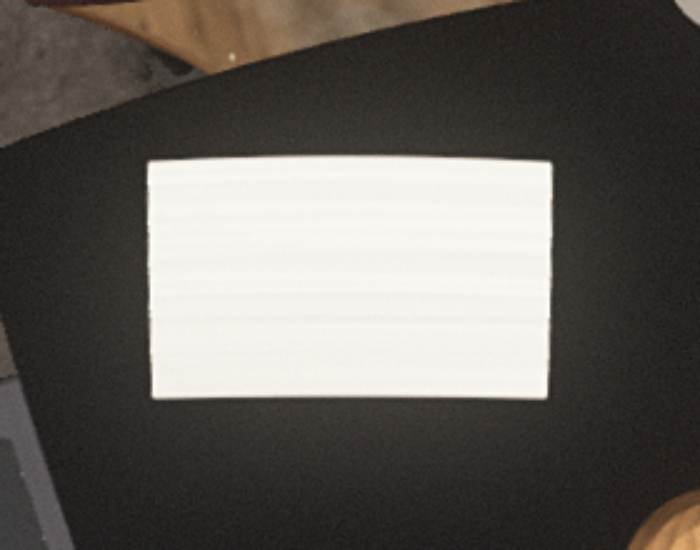

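The cover's outline measures 109.9 x 65.9 mm at its home height. It is centred within about 1 mm of the base channel with matching yaw, and nothing of the base shows past either end. The arm is clear, so I'm handing the job in.

```bash
python3 - <<'E'
from station import workorder
print(workorder.sign_off())
E
```

```text
the job is handed in; nothing more can be done
None
```

The job is handed in after about 34 s on the robot's clock: the disc lies flat about 2 mm from the middle of the narrower channel, and the wider channel sits fully home over it with ends level to within about 1 mm; the verdict was not reported back.

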